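# Seat tube caps in a guarded bench press

## Task

With the fingertips, push the tube cassette along its track fully home against the stop inside the press. Then reach down through the window in the top of the guard and press the lever fully down without touching the guard, and finish while still holding the lever down. Do not lift the cassette, do not press the lever before the cassette is home, and leave the other things on the bench where they are.

Things in the scene. Friction and masses are not known exactly. Their poses are not given: they have to be found in the camera images.
- press: Small cap press, fixed to the worktop. Grey base plate 12 mm thick: 160 mm (its x) by 165 mm (its y) under the guard, with a 90 mm wide track that runs on along its +y to 270 mm from the origin. Origin: on the worktop under the middle of the guarded part. Its z is up; the track runs along its y. Two guide rails, 8 mm high above the base plate, keep the cassette on the line x = 0 (2 mm play each side); the stop is inside the guard.
- guard: White sheet-metal hood fixed over the press, 150 mm (x) by 156 mm (y), top at z = 135 mm, walls 4 mm thick. Same origin and axes as the press. Its +y side has an opening for the cassette, its top has the window. It must not be touched.
- window (a point): Centre of the rectangular window in the guard's top, level with the top sheet (135 mm above the worktop). The opening between its black rubber trim is 73 mm along the press's x by 97 mm along the press's y, edges parallel to those axes.
- lever_pad (a point): Middle of the upper face of the lever's foot pad, a black rubber-faced plate 28 mm (x) by 46 mm (y), right under the window: about 103 mm above the worktop (32 mm below the window) when up, about 85 mm when fully down.
- lever (a joint): Lever inside the guard, hinged at the press's +x side at 78 mm above the worktop, 74 mm from hinge to middle of the pad. 0 = up (held there by a spring), 0.25 rad = fully down, on its hard stop. Pushing the pad straight down takes about 1 N at first and about 3 N when fully down; let go, it springs back up.
- cassette: Loose aluminium slide, 50 mm wide (x), 180 mm long (y), 8 mm thick, about 0.25 kg, lying in the track, with a grey block holding four small clear tubes at one end and an upright push plate at the other. Origin: underside, under the middle of the grey block; its y points along the slide to the push plate. Fully home, against the stop, its origin lies at x = 0, y = 0 of the press (12 mm up); at the start it stands 55 to 110 mm out along the press's +y. It slides with 1 to 3 N.
- push_face (a point): On the outer face of the cassette's upright push plate, 20 mm below its top edge. The plate is 44 mm wide (x), 6 mm thick and reaches 72 mm above the worktop; this point is 52 mm above the worktop and 150 mm from the cassette's origin along its +y. Push here toward the press's -y. When home it is 72 mm outside the guard's +y wall.
- tape: Roll of label tape lying in front of the press, 77 mm across, 19 mm high, origin at its underside. Leave alone.
- dish: Petri dish lying in front of the press, 90 mm across, 12 mm high, origin at its underside. Leave alone.
- pen: Marker pen lying on the bench to the right of the press, 128 mm long, 16 mm thick, origin at its underside. Leave alone.

How it is judged:
By the outcome, as a careful person would: the job done as asked, in the order asked, and still so for the second after the job is handed in, while the arm keeps its last pose, push and grip.
It also fails if it takes over 45 s, if anything falls off the work surface, if the arm or the gripper's body presses on something with over 40 N, if the wrist force passes 120 N, or if a joint passes its speed limit or range.

## Robot

A 6-joint arm with a two-finger parallel gripper is mounted at the origin on a cart in front of the work surface, level with it; the furniture and walls round the work are solid. World frame = base frame: x ahead of the robot, y to its left, z up, the work surface at z = 0. Lengths are in m, angles in rad, forces in N, time in s.
With the tool pointing down it reaches from about 0.275 to 0.85 m from the base axis. Payload 5.2 kg.
Tool frame: the origin (TCP) lies between the finger pads; the fingertips stand 22 mm ahead of it and the grasp point (between the pads) lies 3 mm ahead of it; z points along the fingers, y is the line along which they close (so a half turn about z gives the same grasp; the last joint's range is limited). The gripper opens to 85 mm and grips with 20 to 120 N. Pads are 22 mm wide; open, the fingers measure 114 mm over their backs; the gripper's body (76 mm by 85 mm) begins 54 mm behind the grasp point. The pads swing forward as they close: fully open they stand 13 mm farther back than shut.
Start: joints at [1.036, 0.259, 1.535, -0, 1.348, -0.203], TCP at [0.179, 0.52, 0.253] pointing down, gripper open.
Joint ranges: [-3.14, 3.14], [-0.91, 2.08], [0.19, 2.58], [-1.22, 4.36], [0.22, 2.71], [-3.12, 3.12]. Speed limits (rad/s): [2.57, 2.57, 3.14, 3.14, 3.14, 3.14].

## Interface

Orientations are given as a 3x3 rotation matrix whose columns are the frame's x, y, z axes.
In Python, from plant import env, snapshot, spotter gives the robot as it stands.
- The arm moves only by the tool drive_tool, never from a script. Its argument "steps" is a list of rows, each a list of 3 entries, a list of its own where there are three numbers: the turn, a rotation vector about the tool's x, y, z in rad, then the shift along the tool's x, y, z in cm, then the closure, from 0 (fully open) to 1 (shut). A call has 1 to 8 rows; each row shifts and turns the commanded pose from where the row before left it, along the tool's axes as they then stand; what a row does not reach is not made up. A row lasts 1/12 s, in which the tool goes at most 41.7 mm and 7.16 degrees, less where a joint would pass 70% of its speed; a pose out of reach is approached as far as the arm can. A call with a gripper value outside its range is refused whole. The fingers move at their own pace and stop on an object; "force" is the grip in N (left out, the last holds). Time passes only in rows, so rows that do not move let the fingers close. It gives the time, the measured TCP pose, the force, the opening and the grip force at its end, in the units of the state.
- env.get_state(): the state, without advancing time (a new reading comes with each control period).
- snapshot(name): name is "scene" or "top" or "wrist"; returns a dict with "img" (384x512x3 uint8, blue, green, red), "mtx" (3x3 intrinsics, pixels), "R" (3x3) and "t" (3): a world point X has camera coordinates R X + t. Camera axes: x right, y down, z forward; pixel columns grow to the right and rows downward; lengths in m; the calibration is good to about 2 mm. A picture is of the moment at which its call begins. There is no depth.
- env.job_done(): hands the job in; it is judged then, once.
Trained networks look in a picture, given as the dict that the camera call returned (one of the last four; its "shot" number tells which), for a name from the list of things; names that differ only in an ending like _2 or _b are one class to them, and where a whole thing is asked for, a point or a joint stands for the part that bears it (a point fixed in the world has none). Each returns a list of dicts, best first, with "score" (0 to 1); they miss things now and then, are a little off and sometimes report something else, mostly with a low value. They report only what shows in the picture. A call takes as long as a camera call.
- spotter.silhouettes(picture, label): "mask" (384x512 bool, what is visible of it) and "pixel" ([column, row] in pixels, amid what is visible of it).
- spotter.mark_of(picture, label): "pixel" ([column, row] in pixels: a listed point, or the origin of a listed thing).
The state is a dict: "t": time; "joint_positions": joint angles; "qd": joint speeds; "tau": joint torques, N m; "tool_pos": TCP position; "tool_rot": TCP orientation; "force": force on the tool from outside, world axes, zero at the start; "wrist_torque": the same for the moment, N m; "opening": opening from 0.0 (shut) to 1.0 (fully open); "grasp_force": force on a finger pad.
Only numpy, scipy, OpenCV 4.12 (cv2) and the standard library are available. Lean on these libraries where they do the work, as an engineer would, in place of code of your own. Each camera call takes 0.05 s, during which the arm holds its last target. There are 200 camera calls.

## Working session

There is one attempt and no reset: what is moved stays moved. The work goes in short steps, Python scripts to look and compute and a tool call to move; the robot and the scene stay as the last step left them, time stands still between calls to the robot, and variables do not carry over. Pictures are saved under pics/ and viewed, at most 10 in all, crops included, and the job is handed in when it is done.

Besides the shell and the picture viewer there is one more tool, called after "Call:" by a JSON object that holds its "api" and its "payload". drive_tool: Moves the arm, as the interface text tells. Its arguments: {"type":"object","properties":{"steps":{"type":"array","items":{"type":"array"}},"force":{"type":"number"}},"required":["steps"]}

```bash
mkdir -p pics; ls
cat > h.py <<'E'
import numpy as np, cv2
from plant import env, snapshot, spotter
def ray(p,px):
    d=np.linalg.inv(p["mtx"])@np.array([px[0],px[1],1.]); R=np.array(p["R"]);t=np.array(p["t"])
    return -R.T@t, R.T@d
def atz(p,px,z):
    c,d=ray(p,px); return c+d*(z-c[2])/d[2]
def proj(p,X):
    c=np.array(p["R"])@np.array(X)+np.array(p["t"]); u=p["mtx"]@c; return u[:2]/u[2]
E
python3 - <<'E'
from h import *
np.set_printoptions(precision=3,suppress=True)
Z=dict(press=0,guard=0,window=.135,lever_pad=.103,cassette=.012,push_face=.052,tape=0,dish=0,pen=0)
ims=[]
for n in("scene","top"):
    p=snapshot(n); print(n,ray(p,[256,192])); im=p["img"].copy(); ims.append(im)
    for k,z in Z.items():
        for r in spotter.mark_of(p,k)[:2]:
            print(k,round(r["score"],2),np.array(r["pixel"]),atz(p,r["pixel"],z))
    cv2.imwrite(f"pics/{n}0.png",cv2.resize(im,(800,600)))
s=env.get_state();print(s["t"],s["tool_pos"],s["tool_rot"],s["opening"],s["force"])
E
```

```text
pics
scene (array([ 0.229, -0.514,  0.699]), array([ 0.325,  0.643, -0.693]))
press 0.96 [294.9 250.9] [ 0.551 -0.094 -0.   ]
guard 0.55 [294.  249.5] [ 0.551 -0.089  0.   ]
window 0.6 [298.5 217.8] [ 0.541 -0.103  0.135]
lever_pad 0.91 [295.5 224.8] [ 0.541 -0.094  0.103]
cassette 0.71 [288.1 234.4] [ 0.556 -0.05   0.012]
push_face 0.84 [258.  186.9] [0.546 0.102 0.052]
tape 0.7 [225.2 239.8] [0.409 0.012 0.   ]
tape 0.37 [297.9 228.7] [ 0.594 -0.036 -0.   ]
dish 0.61 [242.3 277.4] [ 0.403 -0.106  0.   ]
pen 0.6 [286.9 310.6] [ 0.455 -0.222  0.   ]
top (array([0.438, 0.039, 0.956]), array([ 0.059, -0.024, -0.998]))
press 0.62 [305.5 161.5] [ 0.559 -0.09   0.   ]
guard 0.18 [373.4 210.4] [ 0.454 -0.233  0.   ]
lever_pad 0.68 [316.1 163.6] [ 0.542 -0.096  0.103]
cassette 0.69 [284.3 163.2] [ 0.554 -0.043  0.012]
push_face 0.56 [211.3 160.1] [0.557 0.108 0.052]
tape 0.7 [255.4 231.8] [0.41  0.019 0.   ]
dish 0.96 [314.7 234.2] [ 0.404 -0.107  0.   ]
pen 0.91 [370.6 210.2] [ 0.454 -0.227  0.   ]
pen 0.69 [286.7 164.9] [ 0.552 -0.05   0.   ]
1.0 [0.179 0.52  0.253] [[-0.945  0.326  0.   ]
 [ 0.326  0.945  0.   ]
 [-0.     0.    -1.   ]] 0.9970350377552802 [-0.14   0.375  0.496]
```

View pics/scene0.png

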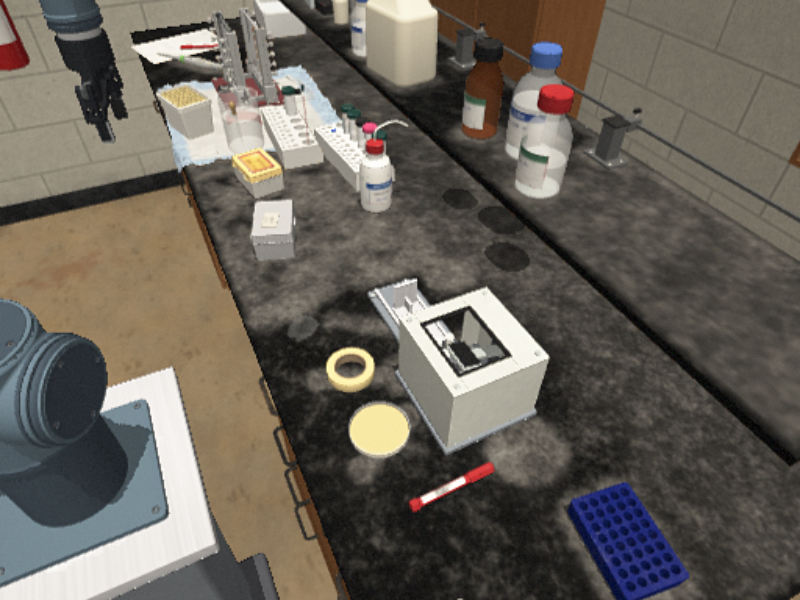

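View pics/top0.png

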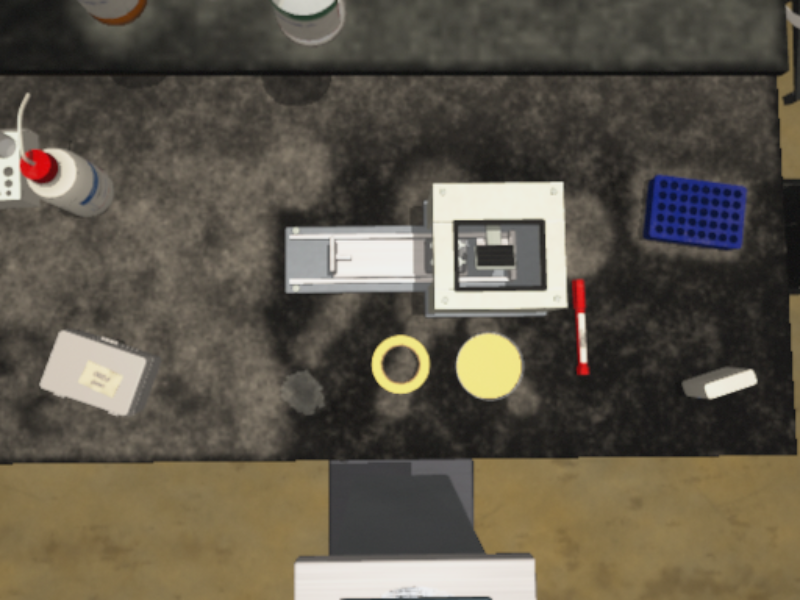

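The pictures show the press with its track running towards world +y: track end at about (286,260) and push plate at (332,255) in the enlarged top view. The window spans (455–545, 220–290), with the black lever pad at (495,256). The tape, dish and pen lie clear of the track.

Run:
```python
from h import *
np.set_printoptions(precision=4,suppress=True)
p=snapshot("top"); s=.64
f=lambda a,z: atz(p,np.array(a)*s,z)[:2]
print("guard",[f(a,.135) for a in((433,183),(562,182),(567,308),(434,311))])
print("win",[f(a,.135) for a in((455,220),(545,220),(545,290),(455,290))])
print("track",[f(a,.012) for a in((286,228),(286,292))])
print("plate",f((333,255),.072))
im=p["img"]; cv2.imwrite("pics/crop1.png",cv2.resize(im[100:220,170:380],None,fx=3.8,fy=3.8,interpolation=cv2.INTER_CUBIC))
```

```text
guard [array([ 0.6255, -0.0204]), array([ 0.6263, -0.1744]), array([ 0.476 , -0.1762]), array([ 0.4735, -0.0198])]
win [array([ 0.581 , -0.0459]), array([ 0.5806, -0.1529]), array([ 0.4974, -0.1508]), array([ 0.498 , -0.0448])]
track [array([0.5922, 0.1702]), array([0.5055, 0.1696])]
plate [0.5478 0.1025]
```

View pics/crop1.png

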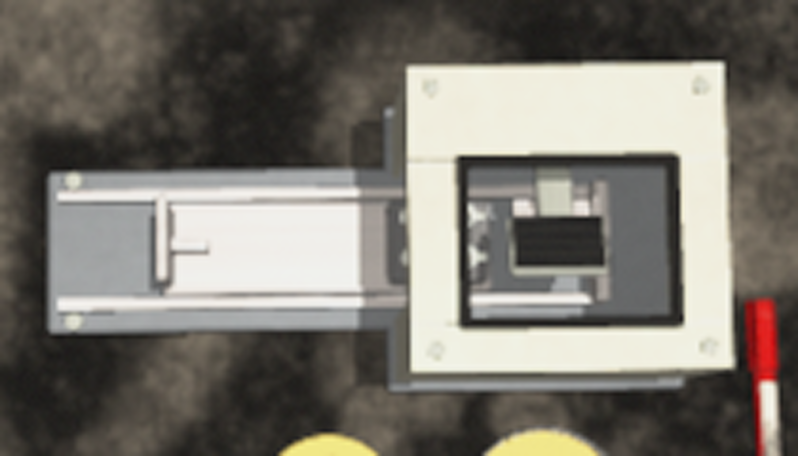

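Call:
{"api": "drive_tool", "payload": {"steps": [[[0,0,-0.111],[0,0,0],1],[[0,0,-0.111],[0,0,0],1],[[0,0,-0.11],[0,0,0],1],[[0,0,0],[-2.6,-2.2,0],1],[[0,0,0],[-2.6,-2.2,0],1],[[0,0,0],[-2.6,-2.2,0],1],[[0,0,0],[-2.6,-2.2,0],1],[[0,0,0],[-2.6,-2.2,0],1]], "force": 60}}

```text
t: 1.72
tool_pos: [0.31, 0.409, 0.2535]
tool_rot: [[-1.0, -0.001, 0.0], [-0.001, 1.0, 0.0], [-0.0, 0.0, -1.0]]
force: [0.8, 0.5, -0.2]
opening: -0.001
grasp_force: 0.0
```

Call:
{"api": "drive_tool", "payload": {"steps": [[[0,0,0],[-2.6,-2.2,0],1],[[0,0,0],[-2.6,-2.2,0],1],[[0,0,0],[-2.6,-2.2,0],1],[[0,0,0],[-2.6,-2.2,0],1],[[0,0,0],[-2.6,-2.2,0],1],[[0,0,0],[-2.6,-2.2,0],1],[[0,0,0],[0,0,0],1],[[0,0,0],[0,0,0],1]]}}

```text
t: 2.38
tool_pos: [0.4664, 0.2767, 0.253]
tool_rot: [[-1.0, 0.003, -0.0], [0.003, 1.0, -0.0], [0.0, -0.0, -1.0]]
force: [-0.1, 0.7, -0.8]
opening: 0.001
grasp_force: 0.0
```

Call:
{"api": "drive_tool", "payload": {"steps": [[[0,0,0],[-2.1,-2.5,0],1],[[0,0,0],[-2.1,-2.5,0],1],[[0,0,0],[-2.1,-2.5,0],1],[[0,0,0],[-2.1,-2.5,0],1],[[0,0,0],[0,0,3.5],1],[[0,0,0],[0,0,3.5],1],[[0,0,0],[0,0,3.5],1],[[0,0,0],[0,0,0],1]]}}

```text
t: 3.05
tool_pos: [0.5438, 0.1784, 0.1416]
tool_rot: [[-1.0, -0.001, -0.013], [-0.001, 1.0, -0.001], [0.013, -0.001, -1.0]]
force: [-1.5, -1.1, -1.0]
opening: -0.001
grasp_force: 0.0
```

Run:
```python
from h import *
np.set_printoptions(precision=4,suppress=True)
print(env.get_state()["tool_pos"])
a=snapshot("scene");b=snapshot("wrist")
for p in(a,b):
    for k,z in dict(push_face=.052,window=.135,lever_pad=.103,press=0,cassette=.012).items():
        for r in spotter.mark_of(p,k)[:1]: print(k,round(r["score"],2),r["pixel"],atz(p,r["pixel"],z))
c=cv2.resize(a["img"][100:300,200:400],(600,600))
cv2.imwrite("pics/s2.png",c)
cv2.imwrite("pics/w2.png",b["img"])
```

```text
[0.5438 0.1784 0.1416]
push_face 0.71 [261.3, 184.0] [0.5594 0.1086 0.052 ]
window 0.67 [298.5, 215.0] [ 0.545  -0.0955  0.135 ]
lever_pad 0.79 [299.3, 228.5] [ 0.5434 -0.1074  0.103 ]
press 0.9 [296.9, 253.2] [ 0.5514 -0.102   0.    ]
cassette 0.61 [285.6, 231.5] [ 0.5549 -0.0387  0.012 ]
push_face 0.56 [157.3, 209.0] [0.5504 0.104  0.052 ]
cassette 0.83 [12.2, 198.1] [ 0.5537 -0.0416  0.012 ]
```

View pics/s2.png

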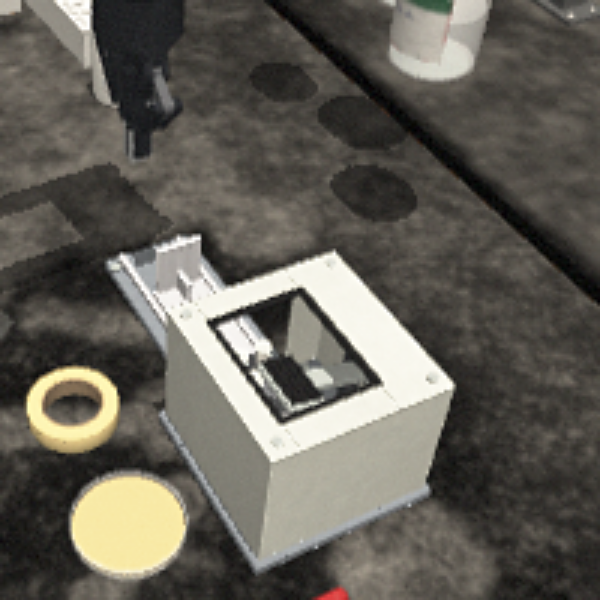

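View pics/w2.png

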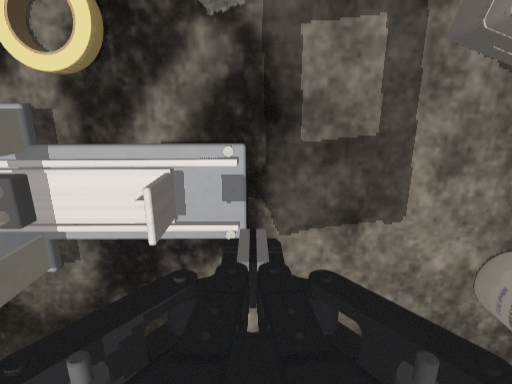

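The scene crop shows the closed fingertips at (140,155), clear of the push plate at (180,260). The wrist view shows the plate at (157,209), left of the fingers, with the linkage spreading along the closing line. I'll measure that spread before entering the window.

Run:
```python
from h import *
np.set_printoptions(precision=4,suppress=True)
p=snapshot("wrist"); s=env.get_state(); T=np.array(s["tool_rot"]);o=np.array(s["tool_pos"]); print(o,T[:,2])
c,_=ray(p,[256,192]); print("cam in tool",T.T@(c-o))
for off in(.0,.012,):
  for px in((240,230),(268,230),(224,245),(222,265),(282,245),(190,270),(100,315),(10,362),(320,270),(410,315),(500,362)):
    c,d=ray(p,px); c=T.T@(c-o); d=T.T@d; sg=np.sign(c[0]); k=(sg*off-c[0])/d[0]; X=c+k*d; print(off,px,"y %.1f behindtip %.1f mm"%(X[1]*1e3,(.022-X[2])*1e3))
```

```text
[0.5493 0.1781 0.1487] [ 0.0007  0.0001 -1.    ]
cam in tool [ 0.0707 -0.0005 -0.1219]
0.0 (240, 230) y -7.9 behindtip -17.3 mm
0.0 (268, 230) y 8.9 behindtip -17.3 mm
0.0 (224, 245) y -15.6 behindtip 2.4 mm
0.0 (222, 265) y -14.6 behindtip 22.9 mm
0.0 (282, 245) y 15.3 behindtip 2.5 mm
0.0 (190, 270) y -28.7 behindtip 27.2 mm
0.0 (100, 315) y -54.5 behindtip 56.9 mm
0.0 (10, 362) y -70.6 behindtip 76.7 mm
0.0 (320, 270) y 30.1 behindtip 27.4 mm
0.0 (410, 315) y 55.3 behindtip 57.1 mm
0.0 (500, 362) y 70.9 behindtip 76.9 mm
0.012 (240, 230) y -6.6 behindtip 10.0 mm
0.012 (268, 230) y 7.3 behindtip 10.1 mm
0.012 (224, 245) y -13.0 behindtip 26.4 mm
0.012 (222, 265) y -12.2 behindtip 43.4 mm
0.012 (282, 245) y 12.7 behindtip 26.5 mm
0.012 (190, 270) y -23.9 behindtip 47.0 mm
0.012 (100, 315) y -45.3 behindtip 71.6 mm
0.012 (10, 362) y -58.7 behindtip 88.1 mm
0.012 (320, 270) y 24.9 behindtip 47.2 mm
0.012 (410, 315) y 45.8 behindtip 71.8 mm
0.012 (500, 362) y 58.8 behindtip 88.3 mm
```

Call:
{"api": "drive_tool", "payload": {"steps": [[[0,0,0],[0,0,2.9],1],[[0,0,0],[0,0,2.8],1],[[0,0,0],[0,0,2.8],1],[[0,0,0],[0,-1.5,0],1],[[0,0,0],[0,-1.5,0],1],[[0,0,0],[0,-0.8,0],1],[[0,0,0],[0,0,0],1],[[0,0,0],[0,0,0],1]]}}

```text
t: 4.37
tool_pos: [0.5497, 0.1399, 0.0638]
tool_rot: [[-1.0, 0.001, 0.001], [0.001, 1.0, 0.0], [-0.001, 0.0, -1.0]]
force: [0.7, 1.3, -0.4]
opening: -0.001
grasp_force: 0.0
```

Call:
{"api": "drive_tool", "payload": {"steps": [[[0,0,0],[0,-0.6,0],1],[[0,0,0],[0,-0.6,0],1],[[0,0,0],[0,-0.6,0],1],[[0,0,0],[0,-0.6,0],1],[[0,0,0],[0,-0.6,0],1]]}}

```text
t: 4.78
tool_pos: [0.5494, 0.1099, 0.0636]
tool_rot: [[-1.0, -0.0, 0.001], [-0.0, 1.0, 0.0], [-0.001, 0.0, -1.0]]
force: [0.6, 0.6, 1.5]
opening: -0.003
grasp_force: 1.0
```

Call:
{"api": "drive_tool", "payload": {"steps": [[[0,0,0],[0,-0.6,0],1],[[0,0,0],[0,-0.6,0],1],[[0,0,0],[0,-0.6,0],1],[[0,0,0],[0,-0.6,0],1],[[0,0,0],[0,-0.3,0],1]]}}

```text
t: 5.2
tool_pos: [0.5493, 0.0822, 0.0633]
tool_rot: [[-1.0, 0.0, 0.0], [0.0, 1.0, -0.0], [-0.0, -0.0, -1.0]]
force: [-0.0, 2.3, 1.7]
opening: 0.004
grasp_force: 1.1
```

Run:
```python
from h import *
np.set_printoptions(precision=4,suppress=True)
s=env.get_state();print(s["tool_pos"],s["force"])
a=snapshot("scene");b=snapshot("wrist")
for p in(a,b):
    for k,z in dict(push_face=.052,cassette=.012,window=.135).items():
        for r in spotter.mark_of(p,k)[:1]: print(k,round(r["score"],2),r["pixel"],atz(p,r["pixel"],z))
c=np.hstack([cv2.resize(a["img"][120:270,220:370],(400,400)),cv2.resize(b["img"][64:320,0:256],(400,400))])
cv2.imwrite("pics/s3.png",c)
```

```text
[0.5493 0.0822 0.0633] [-0.0031  2.2607  1.6602]
push_face 0.73 [264.2, 195.4] [0.5462 0.0655 0.052 ]
cassette 0.73 [297.4, 243.9] [ 0.5615 -0.0856  0.012 ]
window 0.84 [296.7, 215.8] [ 0.5402 -0.0959  0.135 ]
push_face 0.65 [227.3, 256.8] [0.5514 0.0686 0.052 ]
```

View pics/s3.png

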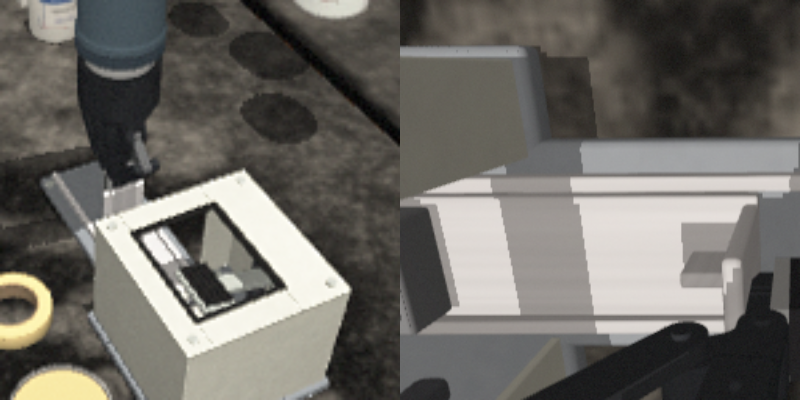

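The fingers now bear on the plate's outer face, near (730,270) in the wrist half. About 16 mm of travel remains.

Call:
{"api": "drive_tool", "payload": {"steps": [[[0,0,0],[0,-0.4,0],1],[[0,0,0],[0,-0.4,0],1],[[0,0,0],[0,-0.3,0],1],[[0,0,0],[0,-0.2,0],1],[[0,0,0],[0,0,0],1]]}}

```text
t: 6.02
tool_pos: [0.5492, 0.0695, 0.0633]
tool_rot: [[-1.0, 0.0, -0.0], [0.0, 1.0, -0.0], [0.0, -0.0, -1.0]]
force: [0.1, 1.1, -0.6]
opening: 0.0
grasp_force: 0.0
```

Call:
{"api": "drive_tool", "payload": {"steps": [[[0,0,0],[0,-0.2,0],1],[[0,0,0],[0,-0.1,0],1],[[0,0,0],[0,0,0],1]]}}

```text
t: 6.27
tool_pos: [0.5493, 0.0668, 0.0633]
tool_rot: [[-1.0, -0.0, 0.0], [-0.0, 1.0, -0.0], [-0.0, -0.0, -1.0]]
force: [-0.3, 0.0, 0.5]
opening: -0.003
grasp_force: 0.0
```

Call:
{"api": "drive_tool", "payload": {"steps": [[[0,0,0],[0,-0.15,0],1],[[0,0,0],[0,-0.15,0],1]]}}

```text
t: 6.43
tool_pos: [0.5488, 0.0661, 0.0634]
tool_rot: [[-1.0, 0.001, -0.001], [0.001, 1.0, 0.004], [0.001, 0.004, -1.0]]
force: [-0.5, 16.1, 4.1]
opening: 0.003
grasp_force: 7.9
```

Call:
{"api": "drive_tool", "payload": {"steps": [[[0,0,0],[0,-0.15,0],1],[[0,0,0],[0,-0.15,0],1]]}}

```text
t: 6.6
tool_pos: [0.5487, 0.0658, 0.0638]
tool_rot: [[-1.0, 0.001, -0.0], [0.001, 1.0, 0.008], [0.0, 0.008, -1.0]]
force: [-1.4, 27.7, 6.9]
opening: -0.003
grasp_force: 13.9
```

The force jumped to 28 N at the predicted home position, so I'm backing off and then going up.

Call:
{"api": "drive_tool", "payload": {"steps": [[[0,0,0],[0,0.6,0],1],[[0,0,0],[0,2,0],1],[[0,0,0],[0,3,0],1],[[0,0,0],[0,0,-3.5],1],[[0,0,0],[0,0,-3.5],1],[[0,0,0],[0,0,-3.5],1],[[0,0,0],[0,0,-3.5],1],[[0,0,0],[0,0,-2],1]]}}

```text
t: 7.27
tool_pos: [0.5506, 0.1171, 0.2277]
tool_rot: [[-1.0, -0.001, 0.006], [-0.001, 1.0, -0.0], [-0.006, -0.0, -1.0]]
force: [0.5, 0.2, -0.1]
opening: 0.001
grasp_force: 0.0
```

Run:
```python
from h import *
np.set_printoptions(precision=4,suppress=True)
a=snapshot("scene");b=snapshot("wrist")
s=env.get_state();print(s["tool_pos"],s["tool_rot"][:,2],s["force"])
for p in(a,b):
    for k,z in dict(push_face=.052,cassette=.012,window=.135,lever_pad=.103).items():
        for r in spotter.mark_of(p,k)[:1]: print(k,round(r["score"],2),r["pixel"],atz(p,r["pixel"],z))
cv2.imwrite("pics/s4.png",np.hstack([cv2.resize(a["img"][120:270,220:370],(400,400)),cv2.resize(b["img"],(400,300))[:,:].repeat(1,0) if 0 else cv2.resize(b["img"],(400,400))]))
```

```text
[0.5517 0.117  0.2282] [ 0.0093 -0.0003 -1.    ] [-0.2245 -0.5623  0.8444]
push_face 0.58 [271.2, 199.0] [0.5565 0.0456 0.052 ]
cassette 0.46 [269.7, 198.3] [0.5743 0.0844 0.012 ]
window 0.92 [298.2, 217.3] [ 0.5409 -0.101   0.135 ]
lever_pad 0.8 [296.6, 227.7] [ 0.5392 -0.1028  0.103 ]
push_face 0.83 [190.6, 172.1] [0.549  0.0516 0.052 ]
lever_pad 0.94 [7.1, 178.9] [ 0.5433 -0.099   0.103 ]
```

View pics/s4.png

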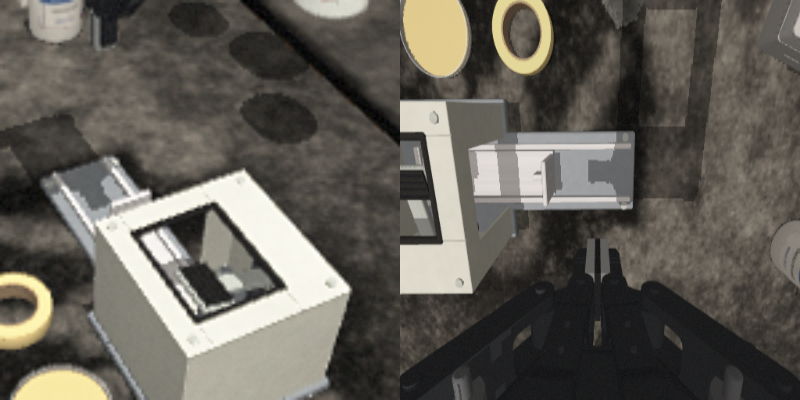

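The cassette is home: the push face reads y = 0.0516 against an expected 0.051, with the plate at (550,178) in the wrist half. Next I'll go above the window.

Call:
{"api": "drive_tool", "payload": {"steps": [[[0,0,0],[0.9,-3.6,0],1],[[0,0,0],[0,-3.6,0],1],[[0,0,0],[0,-3.6,0],1],[[0,0,0],[0,-3.6,0],1],[[0,0,0],[0,-3.6,0],1],[[0,0,0],[0,-3.6,0],1],[[0,0,0],[0,0,0],1],[[0,0,0],[0,0,0],1]]}}

```text
t: 8.43
tool_pos: [0.54, -0.1008, 0.2225]
tool_rot: [[-1.0, 0.004, -0.001], [0.004, 1.0, 0.001], [0.001, 0.001, -1.0]]
force: [-0.0, 0.6, 0.3]
opening: -0.001
grasp_force: 0.0
```

Run:
```python
from h import *
np.set_printoptions(precision=4,suppress=True)
a=snapshot("scene");b=snapshot("wrist")
s=env.get_state();print(s["t"],s["tool_pos"],s["tool_rot"],s["force"])
for p in(a,b):
    for k,z in dict(window=.135,lever_pad=.103,push_face=.052).items():
        for r in spotter.mark_of(p,k)[:1]: print(k,round(r["score"],2),r["pixel"],atz(p,r["pixel"],z))
    print("tcp tip px",proj(p,s["tool_pos"]+s["tool_rot"][:,2]*.022), "pad below", proj(p,[.542,-.098,.103]))
cv2.imwrite("pics/s5.png",np.hstack([cv2.resize(a["img"][120:270,220:370],(380,380)),cv2.resize(b["img"][100:360,128:388],(380,380))]))
```

```text
8.5333 [ 0.5399 -0.0984  0.2227] [[-1.      0.0004 -0.0012]
 [ 0.0004  1.      0.0011]
 [ 0.0012  0.0011 -1.    ]] [-0.096   0.5816 -0.6471]
window 0.59 [298.5, 213.4] [ 0.5474 -0.0915  0.135 ]
push_face 0.54 [268.5, 196.0] [0.5554 0.0586 0.052 ]
tcp tip px [300.1646 194.9815] pad below [296.5741 225.8107]
lever_pad 0.96 [254.7, 199.0] [ 0.5456 -0.0977  0.103 ]
push_face 0.65 [396.2, 187.1] [0.5492 0.05   0.052 ]
tcp tip px [255.0524 243.5063] pad below [254.3098 195.075 ]
```

View pics/s5.png

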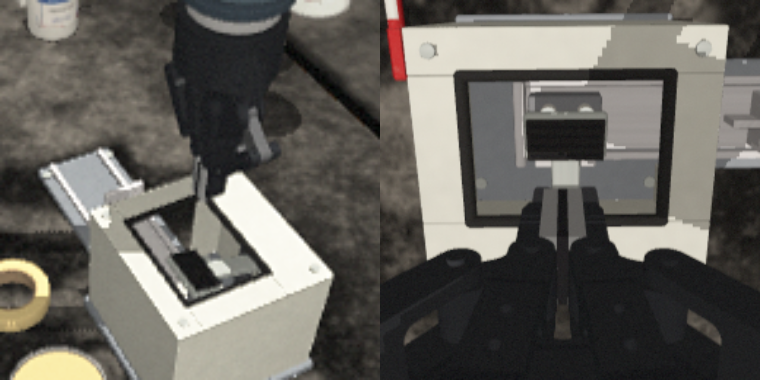

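The fingers are above the window. In the wrist half its opening spans about (470–663, 80–213) and the pad (527–605, 118–160). I'll turn those edges into metres.

Run:
```python
from h import *
np.set_printoptions(precision=4,suppress=True)
p=snapshot("wrist"); k=260/380
f=lambda x,y,z: atz(p,[128+(x-380)*k,100+y*k],z)[:2]
W=[f(470,80,.135),f(663,80,.135),f(657,214,.135),f(475,214,.135)]; P=[f(527,118,.103),f(605,118,.103),f(605,160,.103),f(527,160,.103)]
print(W,np.mean(W,0));print(P,np.mean(P,0));s=env.get_state();print(s["tool_pos"],s["tool_rot"][:,2])
```

```text
[array([ 0.5027, -0.1437]), array([ 0.5026, -0.0482]), array([ 0.5757, -0.0465]), array([ 0.5757, -0.1453])] [ 0.5392 -0.0959]
[array([ 0.53  , -0.1186]), array([ 0.53 , -0.073]), array([ 0.556 , -0.0722]), array([ 0.5561, -0.1192])] [ 0.543  -0.0957]
[ 0.5403 -0.098   0.2234] [ 0.0001 -0.     -1.    ]
```

Call:
{"api": "drive_tool", "payload": {"steps": [[[0,0,0],[-0.2,0,2.5],1],[[0,0,0],[0,0,2.5],1],[[0,0,0],[0,0,2.5],1],[[0,0,0],[0,0,1.5],1],[[0,0,0],[0,0,0],1],[[0,0,0],[0,0,0],1]]}}

```text
t: 9.38
tool_pos: [0.5419, -0.0984, 0.1329]
tool_rot: [[-1.0, -0.001, -0.002], [-0.001, 1.0, 0.001], [0.002, 0.001, -1.0]]
force: [-0.4, -0.2, -0.2]
opening: 0.004
grasp_force: 0.0
```

Call:
{"api": "drive_tool", "payload": {"steps": [[[0,0,0],[0,0,0.5],1],[[0,0,0],[0,0,0.4],1],[[0,0,0],[0,0,0.4],1],[[0,0,0],[0,0,0],1]]}}

```text
t: 9.72
tool_pos: [0.5425, -0.0991, 0.1204]
tool_rot: [[-1.0, -0.0, 0.001], [-0.0, 1.0, -0.0], [-0.001, -0.0, -1.0]]
force: [0.8, -0.3, 0.7]
opening: 0.0
grasp_force: 0.7
```

Contact with the pad. I'm going down to the hard stop in small steps.

Call:
{"api": "drive_tool", "payload": {"steps": [[[0,0,0],[0,0,0.4],1],[[0,0,0],[0,0,0.4],1],[[0,0,0],[0,0,0.2],1],[[0,0,0],[0,0,0],1]]}}

```text
t: 10.05
tool_pos: [0.542, -0.0991, 0.1099]
tool_rot: [[-1.0, -0.0, -0.001], [-0.0, 1.0, -0.0], [0.001, -0.0, -1.0]]
force: [-1.1, -1.4, 3.4]
opening: 0.004
grasp_force: 1.3
```

Call:
{"api": "drive_tool", "payload": {"steps": [[[0,0,0],[0,0,0.15],1],[[0,0,0],[0,0,0.1],1],[[0,0,0],[0,0,0],1]]}}

```text
t: 10.3
tool_pos: [0.5421, -0.099, 0.1076]
tool_rot: [[-1.0, -0.0, -0.0], [-0.0, 1.0, -0.0], [0.0, -0.0, -1.0]]
force: [-1.3, -0.9, 2.9]
opening: -0.003
grasp_force: 1.5
```

Call:
{"api": "drive_tool", "payload": {"steps": [[[0,0,0],[0,0,0.12],1],[[0,0,0],[0,0,0.1],1],[[0,0,0],[0,0,0],1]]}}

```text
t: 10.55
tool_pos: [0.5422, -0.099, 0.1066]
tool_rot: [[-1.0, -0.0, 0.0], [-0.0, 1.0, -0.0], [-0.0, -0.0, -1.0]]
force: [-5.0, 0.0, 11.4]
opening: -0.002
grasp_force: 5.5
```

Call:
{"api": "drive_tool", "payload": {"steps": [[[0,0,0],[0,0,0.06],1],[[0,0,0],[0,0,0],1],[[0,0,0],[0,0,0],1]]}}

```text
t: 10.8
tool_pos: [0.5422, -0.0989, 0.1065]
tool_rot: [[-1.0, -0.0, 0.001], [-0.0, 1.0, -0.001], [-0.001, -0.001, -1.0]]
force: [-5.3, 0.9, 14.0]
opening: -0.003
grasp_force: 7.0
```

Run:
```python
from h import *
b=snapshot("wrist");a=snapshot("scene"); s=env.get_state();print(s["t"],s["tool_pos"],s["force"])
for p in (a,b):
  for r in spotter.mark_of(p,"push_face")[:1]: print(r["score"],atz(p,r["pixel"],.052))
cv2.imwrite("pics/s6.png",np.hstack([cv2.resize(a["img"][120:270,220:370],(380,380)),cv2.resize(b["img"],(420,380))]))
```

```text
10.9 [ 0.5422025  -0.09895473  0.10649044] [-5.37179923  0.93670626 14.25002342]
0.48 [0.55883654 0.05439466 0.052     ]
0.85 [0.5513421  0.05242783 0.052     ]
```

View pics/s6.png

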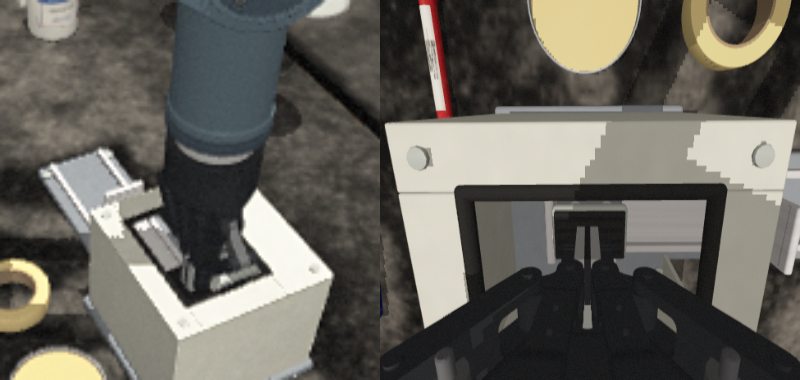

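The fingers hold the pad at (590,230) on its hard stop with 14 N, clear of the trim. The cassette is still home and the other things have not moved.

```bash
python3 -c "
from plant import env
print(env.job_done())"
```

```text
the job is handed in; nothing more can be done
None
```

The cassette is home against the stop, the lever is held fully down through the window with about 14 N without touching the guard as far as the last pictures and force readings show, and the job was handed in at about 11 s; the judge returned no verdict.

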